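Slide a marble slab out over the end of its stand

TASK

The marble slab lies flat on the low wooden stand, where nobody can get their fingers under it. Push it with the fingertips, flat on the stand, towards the stand's left-hand end (your left, facing the worktop) until it overhangs that end, and only that end, by about 4 cm and lies square with the stand. Do not lift or tip the slab, and leave the pepper tin and everything else standing where it is.

Things in the scene. Friction and masses are not known exactly. Their poses are not given: they have to be found in the camera images.
- riser: Low wooden stand that does not move: a flat board top on two end panels, 230 mm (its x, front to back) by 340 mm (its y, right to left), 60 mm high, the top board 18 mm thick, top smooth with no lip. Origin: centre of the footprint at worktop level; z up, y along the length towards the left-hand end, x away from the robot. It may stand turned by up to 9 degrees.
- riser_edge (a point): Middle of the top edge of the stand's left-hand end (stand frame x 0, y +170 mm, z +60 mm); axes as the stand's. The slab must overhang past this in +y.
- slab: Plain marble slab, 100 (x) x 150 (y) x 12 mm thick, 0.3 to 0.65 kg, loose, flat on the stand in front of the pepper tin, too wide to grip. Origin: centre of the underside; z up, y (long axis) roughly to the stand's left end. Starts up to 15 degrees out of square with the stand, its left edge 25 to 105 mm short of the left end. The right-hand part of the stand is bare.
- slab_edge (a point): Middle of the lower edge of the slab's left-hand short side (slab frame x 0, y +75 mm, z 0). How far it lies beyond point riser_edge along the stand's y is the overhang.
- pepper_tin: Small round pepper tin, 41 mm across and 51 mm high, standing loose on the stand's top near its back edge, behind the slab. Origin: centre of its underside. Leave alone.
- cup_red: Small cup with handle, 59 x 80 mm, 58 mm high, loose on the worktop to the left of the stand. Origin: centre of its underside. Leave alone.
- mug_sand: Speckled mug with handle, 84 x 117 mm, 98 mm high, loose on the worktop to the right of the stand. Origin: centre of its underside. Leave alone.
- turner_nylon: Black nylon kitchen turner, 322 x 75 x 25 mm, lying loose on the worktop at the right. Origin: centre of its underside. Leave alone.
- keys: Bunch of keys, 104 x 111 x 8 mm, lying loose on the worktop at the right. Origin: centre of its underside. Leave alone.

How it is judged (in metres and radians):
At the end, for the whole second after the job is handed in: The slab lies flat and at rest on the stand, its left edge 28 to 52 mm beyond the stand's left-hand end, its length within 8 degrees of the stand's, its centre within 68 mm of the stand's centre line (y of slab_edge in the frame of riser_edge between 0.028 and 0.052 m and angle between the y axis of slab and the y axis of riser, either way round below 0.14 rad and x of slab in the frame of riser between -0.068 and 0.068 m and z of slab in the frame of riser between 0.057 and 0.063 m and angle between slab's own z axis and vertical below 0.04 rad and linear speed of slab below 0.01 m/s); the robot touches nothing.
It fails at once if the slab is lifted, tipped or dropped instead of slid (z of slab in the frame of riser above 0.07 m or z of slab in the frame of riser below 0.05 m or angle between slab's own z axis and vertical above 0.12 rad).
It fails at once if the pepper tin is moved more than 15 mm or tipped (distance of pepper_tin from where it was at the start of the episode above 0.015 m or angle between pepper_tin's own z axis and vertical above 0.3 rad).
It fails at once if the small cup is moved more than 15 mm or tipped (distance of cup_red from where it was at the start of the episode above 0.015 m or angle between cup_red's own z axis and vertical above 0.3 rad).
It fails at once if the mug is moved more than 15 mm or tipped (distance of mug_sand from where it was at the start of the episode above 0.015 m or angle between mug_sand's own z axis and vertical above 0.3 rad).
It fails at once if the turner or the keys are moved more than 15 mm (distance of any of turner_nylon, keys from where it was at the start of the episode above 0.015 m).
It also fails if it takes over 40 s, if anything falls off the work surface, if the arm or the gripper's body presses on something with over 40 N, if the wrist force passes 120 N, or if a joint passes its speed limit or range.

ROBOT

A 7-joint arm with a two-finger parallel gripper is mounted at the origin on a cart in front of the work surface, level with it; the furniture and walls round the work are solid. World frame = base frame: x ahead of the robot, y to its left, z up, the work surface at z = 0. Lengths are in mm, angles in rad, forces in N, time in s.
With the tool pointing down it reaches from about 425 to 875 mm from the base axis. Payload 9.9 kg.
Tool frame: the origin (TCP) lies at the very end of the fingers, on their centre line; the grasp point (between the pads) lies 19 mm behind it; z points along the fingers, y is the line along which they close (so a half turn about z gives the same grasp; the last joint's range is limited). The gripper opens to 85 mm and grips with 20 to 120 N. Pads are 22 mm wide; open, the fingers measure 114 mm over their backs; the gripper's body (76 mm by 85 mm) begins 54 mm behind the grasp point. The pads swing forward as they close: fully open they stand 13 mm farther back than shut.
Start: joints at [-1.292, 0.576, 0.025, 1.437, -0.015, 1.129, -0.057], TCP at [239.546, 631.067, 196.489] pointing down, gripper open.
Joint ranges: [-2.76, 2.76], [-0.34, 2.15], [-1.52, 1.57], [0.19, 2.46], [-1.09, 4.23], [0.17, 1.99], [-2.82, 2.82]. Speed limits (rad/s): [2.22, 2.22, 3.01, 3.01, 3.14, 3.14, 3.14].

INTERFACE

Orientations are given as a unit quaternion [x, y, z, w].
In Python, from plant import * gives the robot as it stands.
- The arm moves only by the tool drive_tool, never from a script. Its argument "series" is a list of rows, each a list of 7 numbers: the shift along the world's x, y, z in units of 0.5 m (1.0 is 0.5 m), then the turn, a rotation vector about the world's x, y, z in units of 90 degrees (1.0 is 90 degrees), then the finger opening in mm, from 0 to 85.4. In form: [[tx, ty, tz, ax, ay, az, claw], ...]. A call has 1 to 12 rows; each row is the pose to reach, as a shift and turn from the pose commanded when the call began; what a row does not reach only later rows make up. A row lasts 1/12 s, in which the tool goes at most 41.7 mm and 7.16 degrees, less where a joint would pass 70% of its speed; a pose out of reach is approached as far as the arm can. A call with a number of a shift or a turn outside -1 to 1 is refused whole. A call with a gripper value outside its range is refused whole. The fingers move at their own pace and stop on an object; "newtons" is the grip in N (left out, the last holds). Time passes only in rows, so rows that repeat a pose let the fingers close. It gives the time, the measured TCP pose, the force, the opening and the grip force at its end, in the units of the state.
- state(): the state, without advancing time (a new reading comes with each control period).
- camera(name): name is "scene" or "top" or "wrist"; returns (picture, depth): 384x512x3 uint8, blue, green, red; 384x512 float32, mm along the optical axis (not along the pixel's ray), 0 where there is no reading.
- camera_model(name): a dict with "fovy" (degrees; the focal length in pixels is half the picture's height over the tangent of half this angle, whatever the lens; pixels are square), "cx", "cy" (the principal point, pixels), "R" (3x3) and "t" (3): a world point X has camera coordinates R X + t; the wrist camera has in their place "mount" (4x4, takes a point from camera to tool coordinates, whose origin is the TCP and whose axes are the flange's). Camera axes: x right, y down, z forward; pixel columns grow to the right and rows downward; lengths in mm; the calibration is good to about 2 mm. The wrist camera is an equidistant fisheye: a pixel r from the principal point sees the ray r / f radians off the axis. A picture is of the moment at which its call begins: read the wrist's pose just before it. camera_model takes no time and is no camera call.
- hand_in(): hands the job in; it is judged then, once.
The state is a dict: "time": time; "qpos": joint angles; "qvel": joint speeds; "joint_torque": joint torques, N m; "tool_pos": TCP position; "orientation": TCP orientation; "ft_force": force on the tool from outside, world axes, zero at the start; "ft_torque": the same for the moment, N m; "finger_gap": finger opening in mm; "gripper_force": force on a finger pad.
Only numpy, scipy, OpenCV 4.12 (cv2) and the standard library are available. Lean on these libraries where they do the work, as an engineer would, in place of code of your own. Each camera call takes 0.05 s, during which the arm holds its last target. There are 200 camera calls.

## Working session

There is one attempt and no reset: what is moved stays moved. The work goes in short steps, Python scripts to look and compute and a tool call to move; the robot and the scene stay as the last step left them, time stands still between calls to the robot, and variables do not carry over. Pictures are saved under pics/ and viewed, at most 10 in all, crops included, and the job is handed in when it is done.

Besides the shell and the picture viewer there is one more tool, called after "Request:" by a JSON object that holds its "method" and its "body". drive_tool: Moves the arm, as the interface text tells. Its arguments: {"type":"object","properties":{"series":{"type":"array"},"newtons":{"type":"number"}},"required":["series"]}

```bash
mkdir -p pics; python3 - <<'E'
from plant import *
import cv2,numpy as np
for n in ("scene","top"):
    p,d=camera(n); cv2.imwrite(f"pics/{n}0.png",p); np.save(f"{n}0.npy",d); m=camera_model(n); print(n,m)
s=state(); print(s['time'],s['tool_pos'],s['orientation'])
E
python3 -c "
import cv2,numpy as np
a=cv2.imread('pics/top0.png');cv2.imwrite('pics/t0.png',cv2.resize(a,(800,600)))"
```

```text
scene {'fovy': 51.52334952449639, 'cx': 257.6575756659781, 'cy': 188.34144935183633, 'R': array([[ 0.48153534, -0.87640049, -0.00677451],
       [-0.67702172, -0.36705645, -0.63789587],
       [ 0.55656563,  0.3117559 , -0.77009283]]), 't': array([-321.21427921,  358.95283052, 1363.26961002])}
top {'fovy': 43.245034839594524, 'cx': 257.8720537771025, 'cy': 195.7408701591794, 'R': array([[-0.02323724, -0.99970687, -0.0067973 ],
       [-0.99340901,  0.02385314, -0.11211408],
       [ 0.11224336,  0.00414728, -0.99367209]]), 't': array([ -69.33792745,  528.35674853, 1664.10197123])}
0.1 [239.38710801 630.65834388 195.7489054 ] [ 1.80394177e-01  9.83594135e-01 -7.13825328e-04 -9.51199536e-05]
```

View pics/top0.png

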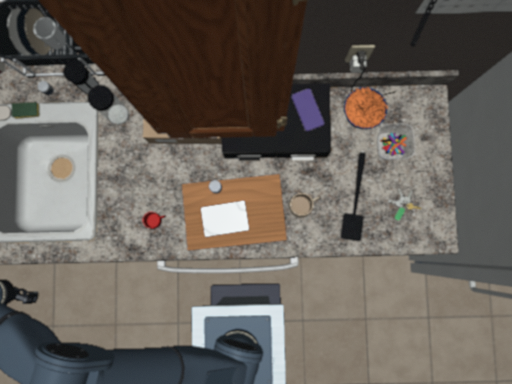

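View pics/scene0.png

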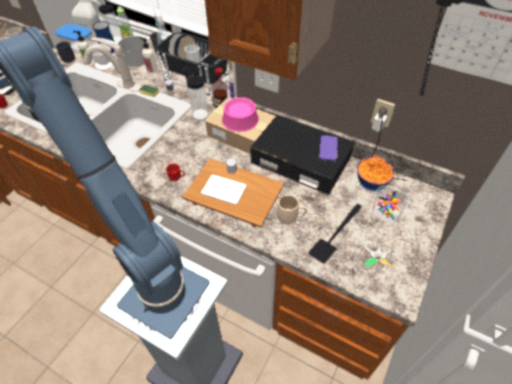

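The top view shows the stand at about (233,212), the slab at (225,218), the tin at (215,186), the cup at (152,220) and the mug at (300,205). The scene view agrees. Next I'll measure these.

```bash
cat > h.py <<'E'
import cv2,numpy as np
def rays(m,uv,z):
    f=192/np.tan(np.radians(m['fovy']/2)); uv=np.atleast_2d(uv).astype(float)
    d=np.c_[(uv[:,0]-m['cx'])/f,(uv[:,1]-m['cy'])/f,np.ones(len(uv))]@m['R']
    c=-m['R'].T@m['t']
    return c+d*((z-c[2])/d[:,2])[:,None]
def blob(mask,near):
    cs,_=cv2.findContours(mask.astype(np.uint8),cv2.RETR_EXTERNAL,cv2.CHAIN_APPROX_NONE)
    cs=[c for c in cs if cv2.contourArea(c)>40]
    return min(cs,key=lambda c:np.hypot(*(c.reshape(-1,2).mean(0)-near)))
def rect(P):
    (c,s,a)=cv2.minAreaRect(P[:,:2].astype(np.float32)); a=np.radians(a)
    # angle of long axis relative to world y, ccw
    if s[0]<s[1]: a+=np.pi/2
    t=(np.degrees(a)-90+90)%180-90
    return np.round(c,1),np.round(sorted(s),1),round(t,2)
def masks(p):
    h=cv2.cvtColor(p,cv2.COLOR_BGR2HSV).astype(int); H,S,V=h[...,0],h[...,1],h[...,2]
    return (S<40)&(V>200),(H>4)&(H<20)&(S>90)&(V>100)
def measure(name,p,m,nslab,nst,zs=72,zt=60):
    w,b=masks(p); box=np.zeros(w.shape,bool); x,y=nst; box[y-60:y+60,x-70:x+70]=1
    cs=blob(w&box,nslab); cb=blob((b|w)&box,nst)
    k=cv2.convexHull(cb).reshape(-1,2)
    S=rect(rays(m,cs.reshape(-1,2),zs)); T=rect(rays(m,k,zt))
    return S,T,cs,cb
E
python3 - <<'E'
from plant import *
from h import *
for n,a,b in (("top",(225,218),(233,212)),("scene",(223,189),(233,191))):
    p=cv2.imread(f"pics/{n}0.png"); m=camera_model(n); d=np.load(f"{n}0.npy")
    S,T,cs,cb=measure(n,p,m,a,b); print(n,"slab",S,"stand",T)
    q=p.copy(); cv2.drawContours(q,[cs],-1,(0,0,255),1); cv2.drawContours(q,[cb],-1,(0,255,0),1)
    q=cv2.resize(q[130:270,120:320],(800,560),interpolation=cv2.INTER_NEAREST); cv2.imwrite(f"pics/{n}m.png",q)
    # heights via depth
    f=192/np.tan(np.radians(m['fovy']/2))
    def hz(u,v):
        D=np.median(d[v-1:v+2,u-1:u+2]); c=np.array([(u-m['cx'])/f*D,(v-m['cy'])/f*D,D]); return np.round(m['R'].T@(c-m['t']),1)
    print(hz(*a),hz(*((270,215) if n=="top" else (255,205))))
    if n=="top":
        print("tin top",hz(215,186),"cup",hz(152,220),rays(m,(152,220),58),rays(m,(215,186),51+60),"mug",rays(m,(300,205),98))
E
cd pics; python3 -c "
import cv2,numpy as np
a=cv2.imread('topm.png');b=cv2.imread('scenem.png');cv2.imwrite('both.png',cv2.resize(np.vstack([a,b]),(430,600)))"
```

```text
top slab (array([448.3,  33.3]), array([ 99.3, 150.1]), np.float64(7.52)) stand (array([470.4,   2.6]), array([229.9, 339.6]), np.float64(4.38))
[448.7  31.5  68.9] [ 455.8 -121.8   61.8]
tin top [553.5  60.1 110.7] cup [452.1 294.3   4.8] [[448.50800685 282.31713385  58.        ]] [[553.49529305  60.11005313 111.        ]] mug [[ 484.29057503 -222.23262423   98.        ]]
scene slab (array([444.5,  31.2]), array([105.5, 153.3]), np.float64(7.47)) stand (array([506.8,  51.7]), array([337.7, 442.2]), np.float64(4.1))
[443.5  32.3  69.4] [ 442.  -112.5   58. ]
```

View pics/both.png

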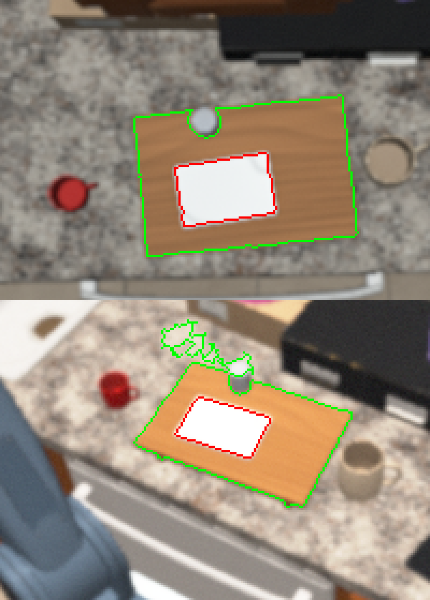

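The top-view masks fit well. In the stand frame:
- **Slab:** it sits at x≈-20, y≈32 and is 3° out of square, so it needs about 103 mm of push in +y.
- **Plan:** spread the fingers along the stand's x, come down on the bare right-hand part, and push with both fingertips.

Request:
{"method": "drive_tool", "body": {"series": [[0.218, -0.71, 0, 0, 0, -0.36, 50], [0.218, -0.71, 0, 0, 0, -0.36, 50], [0.218, -0.71, 0, 0, 0, -0.36, 50], [0.218, -0.71, 0, 0, 0, -0.36, 50], [0.218, -0.71, 0, 0, 0, -0.36, 50], [0.218, -0.71, 0, 0, 0, -0.36, 50], [0.218, -0.71, 0, 0, 0, -0.36, 50], [0.218, -0.71, 0, 0, 0, -0.36, 50], [0.218, -0.71, 0, 0, 0, -0.36, 50], [0.218, -0.71, 0, 0, 0, -0.36, 50], [0.218, -0.71, 0, 0, 0, -0.36, 50], [0.218, -0.71, 0, 0, 0, -0.36, 50]]}}

```text
time: 1.1
tool_pos: [348.5, 276.6, 196.6]
orientation: [0.448, 0.894, 0.0, -0.0]
ft_force: [0.1, -0.4, -0.9]
finger_gap: 49.9
gripper_force: 0.0
```

Request:
{"method": "drive_tool", "body": {"series": [[0.218, -0.72, 0, 0, 0, -0.36, 50], [0.218, -0.72, 0, 0, 0, -0.36, 50], [0.218, -0.72, 0, 0, 0, -0.36, 50], [0.218, -0.72, 0, 0, 0, -0.36, 50], [0.218, -0.72, 0, 0, 0, -0.36, 50], [0.218, -0.72, 0, 0, 0, -0.36, 50], [0.218, -0.72, 0, 0, 0, -0.36, 50], [0.218, -0.72, 0, 0, 0, -0.36, 50], [0.218, -0.72, 0, 0, 0, -0.36, 50], [0.218, -0.72, 0, 0, 0, -0.36, 50], [0.218, -0.72, 0, 0, 0, -0.36, 50], [0.218, -0.72, 0, 0, 0, -0.36, 50]]}}

```text
time: 2.1
tool_pos: [457.8, -82.5, 196.0]
orientation: [0.679, 0.734, -0.0, -0.0]
ft_force: [-0.1, 0.6, -0.9]
finger_gap: 50.3
gripper_force: 0.0
```

Request:
{"method": "drive_tool", "body": {"series": [[0, 0, -0.08, 0, 0, 0, 50], [0, 0, -0.16, 0, 0, 0, 50], [0, 0, -0.22, 0, 0, 0, 50], [0, 0, -0.24, 0, 0, 0, 50], [0, 0, -0.24, 0, 0, 0, 50]]}}

```text
time: 2.52
tool_pos: [455.8, -81.0, 74.0]
orientation: [0.678, 0.735, -0.001, -0.002]
ft_force: [-0.6, 0.1, 0.7]
finger_gap: 50.2
gripper_force: 0.0
```

```bash
python3 - <<'E'
from plant import *
import cv2
s=state();print(s['tool_pos'],s['ft_force'])
a,_=camera("wrist"); b,_=camera("scene")
import numpy as np
cv2.imwrite("pics/w1.png",np.hstack([cv2.resize(a,(440,330)),cv2.resize(b[130:250,160:320],(360,270)).copy() if 0 else cv2.copyMakeBorder(cv2.resize(b[130:250,160:320],(360,270)),0,60,0,0,0)]))
E
```

```text
[455.82245831 -80.96488094  73.99679586] [-0.56813706  0.09320843  0.69414873]
```

View pics/w1.png

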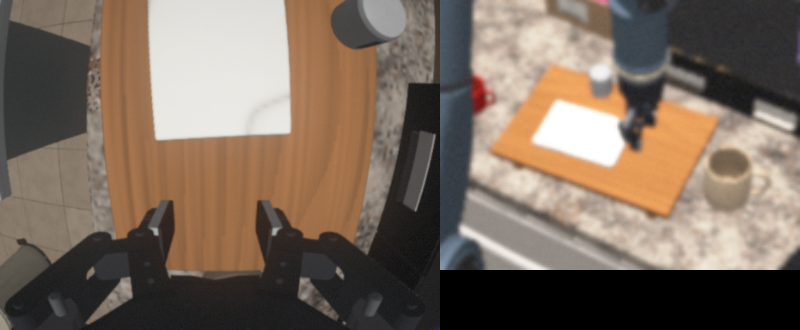

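The wrist view shows the fingertips at (160,230) and (268,230), about centred behind the slab's near edge (155–290, row 137) with a clear gap. I'll probe down for the stand.

Request:
{"method": "drive_tool", "body": {"series": [[0, 0, -0.008, 0, 0, 0, 50], [0, 0, -0.016, 0, 0, 0, 50], [0, 0, -0.02, 0, 0, 0, 50], [0, 0, -0.02, 0, 0, 0, 50]]}}

```text
time: 2.95
tool_pos: [457.7, -83.7, 66.6]
orientation: [0.679, 0.734, 0.0, 0.0]
ft_force: [0.4, -0.2, -0.1]
finger_gap: 50.5
gripper_force: 0.0
```

Request:
{"method": "drive_tool", "body": {"series": [[0, 0, -0.004, 0, 0, 0, 50], [0, 0, -0.004, 0, 0, 0, 50]]}}

```text
time: 3.12
tool_pos: [457.6, -83.9, 64.5]
orientation: [0.679, 0.734, 0.0, 0.0]
ft_force: [0.4, -0.2, -0.1]
finger_gap: 50.2
gripper_force: 0.0
```

Request:
{"method": "drive_tool", "body": {"series": [[0, 0, -0.004, 0, 0, 0, 50], [0, 0, -0.004, 0, 0, 0, 50]]}}

```text
time: 3.28
tool_pos: [457.5, -83.9, 62.3]
orientation: [0.679, 0.734, -0.0, -0.0]
ft_force: [0.1, -1.4, -0.5]
finger_gap: 50.0
gripper_force: 0.0
```

Request:
{"method": "drive_tool", "body": {"series": [[0, 0, -0.004, 0, 0, 0, 50], [0, 0, -0.004, 0, 0, 0, 50]]}}

```text
time: 3.45
tool_pos: [457.4, -83.9, 60.2]
orientation: [0.679, 0.734, -0.0, -0.0]
ft_force: [-0.1, 0.1, -0.4]
finger_gap: 50.2
gripper_force: 0.0
```

Request:
{"method": "drive_tool", "body": {"series": [[0, 0, -0.003, 0, 0, 0, 50], [0, 0, -0.003, 0, 0, 0, 50]]}}

```text
time: 3.62
tool_pos: [457.4, -83.9, 58.8]
orientation: [0.679, 0.734, -0.0, -0.0]
ft_force: [0.2, 0.1, 0.1]
finger_gap: 50.1
gripper_force: 0.0
```

Request:
{"method": "drive_tool", "body": {"series": [[0, 0, -0.003, 0, 0, 0, 50], [0, 0, -0.003, 0, 0, 0, 50]]}}

```text
time: 3.78
tool_pos: [457.4, -83.9, 57.3]
orientation: [0.679, 0.734, -0.0, -0.0]
ft_force: [0.1, -0.4, 0.1]
finger_gap: 50.4
gripper_force: 0.0
```

Request:
{"method": "drive_tool", "body": {"series": [[0, 0, -0.003, 0, 0, 0, 50], [0, 0, -0.003, 0, 0, 0, 50]]}}

```text
time: 3.95
tool_pos: [457.5, -83.9, 55.8]
orientation: [0.679, 0.734, -0.0, -0.0]
ft_force: [-0.6, -0.2, -0.3]
finger_gap: 49.9
gripper_force: 0.0
```

Request:
{"method": "drive_tool", "body": {"series": [[0, 0, -0.003, 0, 0, 0, 50], [0, 0, -0.003, 0, 0, 0, 50]]}}

```text
time: 4.12
tool_pos: [457.5, -83.9, 54.3]
orientation: [0.679, 0.734, -0.0, -0.0]
ft_force: [0.2, -0.4, -0.0]
finger_gap: 49.9
gripper_force: 0.0
```

```bash
python3 - <<'E'
from plant import *
s=state();print(s['tool_pos'],s['ft_force'])
E
```

```text
[457.47457139 -83.91276627  54.29056294] [ 0.18391814 -0.39749717 -0.0023205 ]
```

No contact down to TCP 54.3 mm, so the tips are within the slab's thickness and clear of the board. I'll push along the stand's +y.

Request:
{"method": "drive_tool", "body": {"series": [[-0.001, 0.013, 0, 0, 0, 0, 50], [-0.002, 0.027, 0, 0, 0, 0, 50], [-0.003, 0.04, 0, 0, 0, 0, 50], [-0.0038, 0.05, 0, 0, 0, 0, 50], [-0.0046, 0.06, 0, 0, 0, 0, 50], [-0.0053, 0.07, 0, 0, 0, 0, 50], [-0.0061, 0.08, 0, 0, 0, 0, 50], [-0.0069, 0.09, 0, 0, 0, 0, 50], [-0.0077, 0.1, 0, 0, 0, 0, 50], [-0.0084, 0.11, 0, 0, 0, 0, 50], [-0.0092, 0.12, 0, 0, 0, 0, 50], [-0.0092, 0.12, 0, 0, 0, 0, 50]]}}

```text
time: 5.12
tool_pos: [452.8, -22.8, 54.4]
orientation: [0.679, 0.734, 0.0, -0.0]
ft_force: [-0.2, -1.0, -0.5]
finger_gap: 49.9
gripper_force: 0.0
```

```bash
cat > look.py <<'E'
from plant import *
from h import *
import sys
tag=sys.argv[1]; s=state(); print(s['time'],s['tool_pos'],s['ft_force'],s['finger_gap'])
p,_=camera("scene"); w,_=camera("wrist"); t,_=camera("top")
for n,i in (("s",p),("w",w),("t",t)): cv2.imwrite(f"pics/{n}{tag}.png",i)
m=camera_model("scene")
crop=lambda i,r:cv2.resize(i[r[0]:r[1],r[2]:r[3]],(390,290))
cv2.imwrite(f"pics/c{tag}.png",np.vstack([np.hstack([crop(p,(130,250,150,310)),crop(w,(0,384,0,512))]),np.hstack([crop(t,(150,270,130,290)),np.zeros((290,390,3),np.uint8)])]))
E
python3 look.py 2
```

```text
5.1167 [452.80287948 -22.7915825   54.41254786] [-0.21760664 -0.95451488 -0.47655188] 49.89551518752135
```

View pics/c2.png

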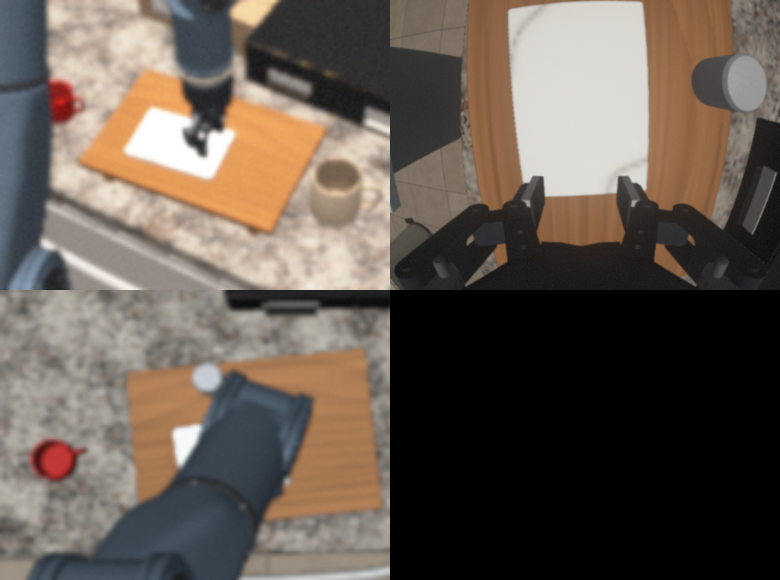

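The wrist view shows the tips at the slab's near edge, and they may be passing over it. I'll measure where that edge is and whether the slab has moved.

```bash
cat > w.py <<'E'
from plant import *
from h import *
from scipy.spatial.transform import Rotation as Ro
def wray(uv,pos,q,z):
    m=camera_model("wrist"); f=192/np.tan(np.radians(m['fovy']/2)); uv=np.atleast_2d(uv).astype(float)
    d=uv-[m['cx'],m['cy']]; r=np.hypot(*d.T); th=r/f
    v=np.c_[d/np.maximum(r,1e-9)[:,None]*np.sin(th)[:,None],np.cos(th)]
    M=np.array(m['mount']); R=Ro.from_quat(q).as_matrix()
    c=R@M[:3,3]+pos; D=v@(R@M[:3,:3]).T
    return c+D*((z-c[2])/D[:,2])[:,None]
C0=np.array([470.4,2.6]);t=np.radians(4.38);UX=np.array([np.cos(t),np.sin(t)]);UY=np.array([-np.sin(t),np.cos(t)])
st=lambda P:np.round(np.c_[(P[:,:2]-C0)@UX,(P[:,:2]-C0)@UY],1)
E
python3 - <<'E'
from w import *
s=state(); k=512/390
near=[(525-390,194),(600-390,194),(646-390,191),(512-390,8),(642-390,4)]
uv=np.array(near)*[k,384/290]
P=wray(uv,s['tool_pos'],s['orientation'],72); print("slab corners stand frame NL,mid,NR,FL,FR\n",st(P))
tips=np.array([(535-390,178),(628-390,178)])*[k,384/290]
for z in (60,66,72,78): print(z,st(wray(tips,s['tool_pos'],s['orientation'],z)).tolist())
print("tcp",st(s['tool_pos'][None]))
# scene view slab
p=cv2.imread("pics/s2.png");m=camera_model("scene")
# corners in crop -> px : left (125,150)->, bottom(210,178), right(235,130)
c=np.array([(125,150),(210,178),(235,133)])*[160/390,120/290]+[150,130]
print("scene",st(rays(m,c,72)))
p0=cv2.imread("pics/top0.png");print("initial slab top:",st(np.array([[448.3,33.3]])))
E
```

```text
slab corners stand frame NL,mid,NR,FL,FR
 [[-63.9 -41.2]
 [ -3.8 -40.4]
 [ 33.7 -38.7]
 [-68.9 103.8]
 [ 25.  106.6]]
60 [[-57.2, -31.9], [20.5, -31.9]]
66 [[-55.9, -29.3], [19.1, -29.3]]
72 [[-54.5, -26.7], [17.7, -26.7]]
78 [[-53.2, -24.1], [16.3, -24.0]]
tcp [[-19.4 -25.2]]
scene [[-74.9 100.8]
 [-70.3 -48.9]
 [ 29.5 -44.7]]
initial slab top: [[-19.7  32.3]]
```

```bash
python3 - <<'E'
from w import *
s=state(); w,d=camera("wrist"); m=camera_model("wrist")
f=192/np.tan(np.radians(m['fovy']/2))
M=np.array(m['mount']);R=Ro.from_quat(s['orientation']).as_matrix()
def pt(u,v):
    D=d[v,u]; x=np.array([u-m['cx'],v-m['cy']]);r=np.hypot(*x);th=r/f
    c=np.r_[x/r*np.tan(th)*D,D]; return R@(M[:3,:3]@c+M[:3,3])+s['tool_pos']
for u,v in [(195,240),(195,250),(195,260),(190,270),(318,240),(314,250),(200,245),(250,255),(250,240),(250,150),(250,275),(250,295)]:
    P=pt(u,v); print((u,v),d[v,u],st(P[None])[0],P[2].round(1),w[v,u])
c=w[210:310,150:360]; cv2.imwrite("pics/w3.png",cv2.resize(c,(798,380),interpolation=cv2.INTER_CUBIC))
E
```

```text
(195, 240) 137.68341 [-45.3 -14.6] 104.5 [65 67 70]
(195, 250) 131.40611 [-44.2 -16.4] 111.5 [57 58 63]
(195, 260) 131.67905 [-44.4 -21.1] 112.5 [53 53 58]
(190, 270) 119.14183 [-44.2 -19.2] 125.0 [44 48 53]
(318, 240) 174.4965 [ 21.7 -30.2] 70.6 [199 205 208]
(314, 250) 126.28959 [  8.6 -14.2] 116.2 [88 89 91]
(200, 245) 146.72687 [-44.5 -20.8] 96.8 [62 66 67]
(250, 255) 176.17444 [-19.3 -39.3] 71.4 [210 216 218]
(250, 240) 174.07066 [-19.3 -29.6] 70.9 [215 220 221]
(250, 150) 158.1556 [-19.3  23.5] 72.5 [215 220 221]
(250, 275) 192.97112 [-19.3 -60.3] 59.9 [ 72 102 140]
(250, 295) 198.58192 [-19.2 -77.5] 58.9 [ 68 100 138]
```

View pics/w3.png

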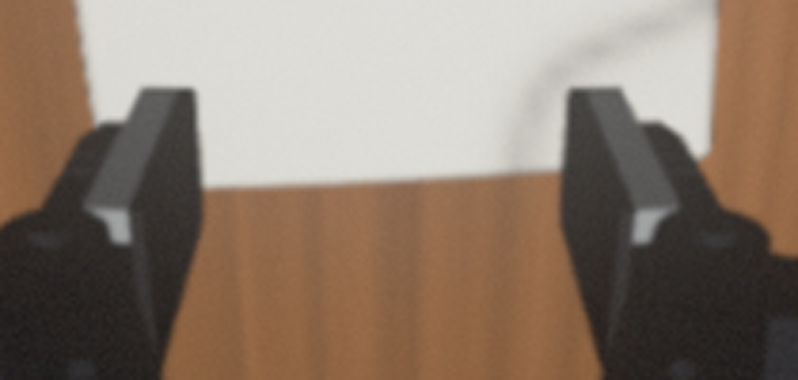

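The crop shows the pad ends at image rows near 233, reaching over the slab's edge. I'll get their lowest height from the depth image.

```bash
python3 - <<'E'
from w import *
s=state(); w,d=camera("wrist"); m=camera_model("wrist")
f=192/np.tan(np.radians(m['fovy']/2))
M=np.array(m['mount']);R=Ro.from_quat(s['orientation']).as_matrix()
vv,uu=np.mgrid[225:250,180:325]; x=np.c_[uu.ravel()-m['cx'],vv.ravel()-m['cy']];r=np.hypot(*x.T)
D=d[225:250,180:325].ravel();c=np.c_[x/r[:,None]*np.tan(r/f)[:,None]*D[:,None],D]
P=(c@M[:3,:3].T+M[:3,3])@R.T+s['tool_pos']
dark=w[225:250,180:325].max(2).ravel()<110
print(s['tool_pos'],s['ft_force'])
for lo,hi in ((180,215),(290,325)):
    k=dark&(uu.ravel()>=lo)&(uu.ravel()<hi)&(D>0); Z=P[k,2]; o=np.argsort(Z)[:25]
    print(np.c_[st(P[k][o][::3]),Z[o][::3]].round(1).tolist())
E
```

```text
[452.99334757 -24.18654462  54.52585736] [-0.06667427 -1.09022839 -0.56310302]
[[-44.6, -22.3, 92.9], [-44.6, -24.7, 93.8], [-44.5, -16.0, 94.5], [-44.5, -18.3, 95.4], [-44.5, -19.3, 95.6], [-44.6, -21.4, 96.0], [-44.4, -19.5, 96.5], [-44.6, -16.9, 97.2], [-50.1, -14.9, 97.3]]
[[6.1, -21.3, 92.4], [5.9, -21.3, 93.6], [6.0, -18.9, 95.4], [5.9, -18.3, 95.5], [5.6, -15.3, 96.0], [5.6, -23.0, 96.1], [5.4, -22.1, 96.8], [8.4, -14.8, 97.2], [5.8, -14.6, 97.6]]
```

The depth image puts the fingertips at z≈93 with the TCP reading 54, so they passed over the slab. I'll back off and probe lower.

Request:
{"method": "drive_tool", "body": {"series": [[0.004, -0.05, 0, 0, 0, 0, 50], [0.0078, -0.104, 0, 0, 0, 0, 50], [0.0078, -0.104, -0.012, 0, 0, 0, 50], [0.0078, -0.104, -0.02, 0, 0, 0, 50], [0.0078, -0.104, -0.02, 0, 0, 0, 50]]}}

```text
time: 5.78
tool_pos: [456.2, -75.7, 43.7]
orientation: [0.68, 0.734, -0.0, -0.001]
ft_force: [-0.8, 0.6, -0.0]
finger_gap: 50.1
gripper_force: 0.0
```

```bash
cat > tips.py <<'E'
from w import *
s=state(); w,d=camera("wrist"); m=camera_model("wrist")
f=192/np.tan(np.radians(m['fovy']/2))
M=np.array(m['mount']);R=Ro.from_quat(s['orientation']).as_matrix()
v,u=np.mgrid[0:384,0:512]; x=np.c_[u.ravel()-m['cx'],v.ravel()-m['cy']];r=np.hypot(*x.T)+1e-9
D=d.ravel();c=np.c_[x/r[:,None]*np.tan(r/f)[:,None]*D[:,None],D]
T=(c@M[:3,:3].T+M[:3,3]); P=T@R.T+s['tool_pos']; S=st(P)
print(s['time'],s['tool_pos'],s['ft_force'],"tcp",st(s['tool_pos'][None]))
ok=(D>0)&(w.max(2).ravel()<110)
for sg in (-1,1):
    k=ok&(np.abs(T[:,0])<14)&(sg*T[:,1]>20)&(sg*T[:,1]<40)&(T[:,2]>-90)&(P[:,2]>63)
    print("finger",sg,"low z pct",np.percentile(P[k,2],[0,1,3,10]).round(1),"front y",np.percentile(S[k,1],[1,50,99]))
# slab extents
b=(w.min(2).ravel()>150)&(D>0)&(np.abs(P[:,2]-72)<8)&(np.abs(S[:,0])<115)
img=b.reshape(384,512); cs=blob(img,(250,150)); q=cs.reshape(-1,2)
i=S.reshape(384,512,2)[q[:,1],q[:,0]]; print("slab",rect(wray(q,s['tool_pos'],s['orientation'],72)),"stand y range",i[:,1].min(),i[:,1].max(),"x",i[:,0].min(),i[:,0].max())
sc,_=camera("scene"); cv2.imwrite(f"pics/sc{s['time']:.2f}.png",sc)
E
python3 tips.py
```

```text
5.7833 [456.21130296 -75.69787495  43.73873821] [-0.81723852  0.64290946 -0.02670186] tcp [[-20.1 -77. ]]
finger -1 low z pct [80.6 83.1 85.8 91.3] front y [-87.2 -67.7 -63.5]
finger 1 low z pct [80.6 83.8 86.2 91.4] front y [-87.3   -67.5   -63.506]
slab (array([451.8,   9.3]), array([98. , 98.6]), np.float64(7.46)) stand y range -43.8 55.7 x -70.1 34.1
```

Request:
{"method": "drive_tool", "body": {"series": [[0, 0, -0.012, 0, 0, 0, 50], [0, 0, -0.016, 0, 0, 0, 50], [0, 0, -0.02, 0, 0, 0, 50], [0, 0, -0.02, 0, 0, 0, 50]]}}

```text
time: 6.22
tool_pos: [456.6, -75.6, 34.1]
orientation: [0.679, 0.734, -0.0, -0.0]
ft_force: [-0.6, -0.4, -0.2]
finger_gap: 50.1
gripper_force: 0.0
```

Request:
{"method": "drive_tool", "body": {"series": [[0, 0, -0.005, 0, 0, 0, 50], [0, 0, -0.01, 0, 0, 0, 50], [0, 0, -0.01, 0, 0, 0, 50]]}}

```text
time: 6.47
tool_pos: [456.6, -75.9, 29.1]
orientation: [0.679, 0.734, -0.0, -0.0]
ft_force: [-0.1, -0.2, -0.6]
finger_gap: 50.2
gripper_force: 0.0
```

```bash
python3 tips.py
```

```text
6.4667 [456.64064681 -75.85929402  29.08699878] [-0.10741252 -0.15518521 -0.58983104] tcp [[-19.7 -77.2]]
finger -1 low z pct [66.2 68.6 71.2 76.5] front y [-87.4 -67.9 -63.8]
finger 1 low z pct [66.4 68.9 71.4 76.8] front y [-87.291 -67.8   -63.7  ]
slab (array([452.1,   6.5]), array([92.8, 97.7]), np.float64(-82.37)) stand y range -43.9 49.8 x -69.5 34.1
```

The depth readings now put the tips at z≈66, level with the slab's side. I'll lower 2 mm and push about 60 mm.

Request:
{"method": "drive_tool", "body": {"series": [[0, 0, -0.004, 0, 0, 0, 50], [-0.001, 0.014, -0.004, 0, 0, 0, 50], [-0.002, 0.028, -0.004, 0, 0, 0, 50], [-0.003, 0.04, -0.004, 0, 0, 0, 50], [-0.0038, 0.05, -0.004, 0, 0, 0, 50], [-0.0046, 0.06, -0.004, 0, 0, 0, 50], [-0.0053, 0.07, -0.004, 0, 0, 0, 50], [-0.0061, 0.08, -0.004, 0, 0, 0, 50], [-0.0069, 0.09, -0.004, 0, 0, 0, 50], [-0.0077, 0.1, -0.004, 0, 0, 0, 50], [-0.0084, 0.11, -0.004, 0, 0, 0, 50], [-0.0092, 0.12, -0.004, 0, 0, 0, 50]]}}

```text
time: 7.57
tool_pos: [452.3, -15.5, 27.5]
orientation: [0.679, 0.734, 0.0, 0.0]
ft_force: [-0.1, -2.3, -1.0]
finger_gap: 50.3
gripper_force: 0.9
```

```bash
python3 tips.py; python3 look.py 5
```

```text
7.5667 [452.27630056 -15.48303198  27.49561129] [-0.06810201 -2.27279193 -0.99726422] tcp [[-19.5 -16.6]]
finger -1 low z pct [64.3 66.9 70.1 75.4] front y [-27.   -7.5  -3.2]
finger 1 low z pct [64.1 67.3 70.1 75.3] front y [-26.9  -7.2  -3.2]
slab (array([451.2,  53.8]), array([ 97.5, 113.7]), np.float64(4.52)) stand y range -5.2 110.4 x -64.7 34.6
7.6667 [452.24311788 -14.84691138  27.47963876] [-0.50691577 -0.46251793 -0.22455769] 49.77129698970891
```

View pics/c5.png

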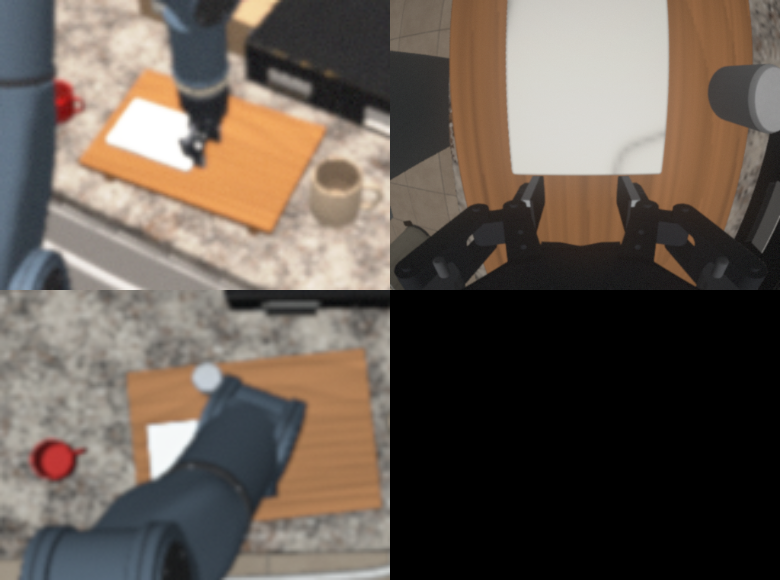

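The slab now slides squarely, with its near edge at stand y≈-5 against a target of 60. That leaves about 64 mm, so I'll push most of it and re-measure.

Request:
{"method": "drive_tool", "body": {"series": [[-0.0008, 0.01, 0, 0, 0, 0, 50], [-0.0015, 0.02, 0, 0, 0, 0, 50], [-0.0023, 0.03, 0, 0, 0, 0, 50], [-0.0031, 0.04, 0, 0, 0, 0, 50], [-0.0038, 0.05, 0, 0, 0, 0, 50], [-0.0046, 0.06, 0, 0, 0, 0, 50], [-0.0054, 0.07, 0, 0, 0, 0, 50], [-0.0061, 0.08, 0, 0, 0, 0, 50], [-0.0069, 0.09, 0, 0, 0, 0, 50], [-0.0077, 0.1, 0, 0, 0, 0, 50], [-0.0084, 0.11, 0, 0, 0, 0, 50], [-0.0084, 0.11, 0, 0, 0, 0, 50]]}}

```text
time: 8.82
tool_pos: [447.9, 40.5, 27.4]
orientation: [0.679, 0.734, 0.0, -0.0]
ft_force: [0.2, 0.0, 1.2]
finger_gap: 49.9
gripper_force: 0.0
```

```bash
python3 tips.py
```

```text
8.8167 [447.88881428  40.47041328  27.40849215] [0.18083316 0.00566608 1.243373  ] tcp [[-19.6  39.5]]
finger -1 low z pct [64.6 66.5 70.2 75.3] front y [29.156 48.7   52.7  ]
finger 1 low z pct [64.7 66.8 70.  75. ] front y [29.254 48.9   53.   ]
slab (array([446.9, 109.8]), array([ 97.5, 113.9]), np.float64(4.51)) stand y range 50.9 166.5 x -65.0 34.7
```

Request:
{"method": "drive_tool", "body": {"series": [[-0.0006, 0.008, 0, 0, 0, 0, 50], [-0.0012, 0.015, 0, 0, 0, 0, 50], [-0.0014, 0.018, 0, 0, 0, 0, 50], [-0.0014, 0.018, 0, 0, 0, 0, 50], [-0.0014, 0.018, 0, 0, 0, 0, 50]]}}

```text
time: 9.33
tool_pos: [447.2, 48.5, 27.4]
orientation: [0.679, 0.734, 0.0, -0.0]
ft_force: [-0.5, 0.5, 0.2]
finger_gap: 50.0
gripper_force: 0.0
```

Request:
{"method": "drive_tool", "body": {"series": [[0.001, -0.02, 0, 0, 0, 0, 50], [0.004, -0.06, 0, 0, 0, 0, 50], [0.008, -0.1, 0, 0, 0, 0, 50], [0.008, -0.1, 0.06, 0, 0, 0, 50], [0.008, -0.1, 0.14, 0, 0, 0, 50], [0.008, -0.1, 0.22, 0, 0, 0, 50], [0.008, -0.1, 0.3, 0, 0, 0, 50], [0.008, -0.1, 0.38, 0, 0, 0, 50], [0.008, -0.1, 0.4, 0, 0, 0, 50], [0.008, -0.1, 0.4, 0, 0, 0, 50]]}}

```text
time: 10.17
tool_pos: [453.1, -2.7, 230.6]
orientation: [0.679, 0.734, 0.003, 0.002]
ft_force: [0.0, -0.1, -0.4]
finger_gap: 50.3
gripper_force: 0.0
```

Request:
{"method": "drive_tool", "body": {"series": [[0.0, -0.6, 0.05, 0, 0, -0.2, 50], [0.0, -0.6, 0.05, 0, 0, -0.2, 50], [0.0, -0.6, 0.05, 0, 0, -0.2, 50], [0.0, -0.6, 0.05, 0, 0, -0.2, 50], [0.0, -0.6, 0.05, 0, 0, -0.2, 50], [0.0, -0.6, 0.05, 0, 0, -0.2, 50], [0.0, -0.6, 0.05, 0, 0, -0.2, 50], [0.0, -0.6, 0.05, 0, 0, -0.2, 50], [0.0, -0.6, 0.05, 0, 0, -0.2, 50], [0.0, -0.6, 0.05, 0, 0, -0.2, 50]]}}

```text
time: 11.0
tool_pos: [450.3, -302.1, 251.1]
orientation: [0.786, 0.618, -0.0, -0.001]
ft_force: [-0.3, -0.1, 0.1]
finger_gap: 49.8
gripper_force: 0.0
```

```bash
python3 look.py 7; python3 - <<'E'
from w import *
p=cv2.imread("pics/t7.png");m=camera_model("top")
w,b=masks(p); box=np.zeros(w.shape,bool); box[160:260,160:260]=1
cs=blob(w&box,(195,218)).reshape(-1,2); P=rays(m,cs,72); c,s_,a=rect(P)
print("slab",c,s_,a,"stand frame centre",st(np.array([c])), "overhang",st(np.array([c]))[0,1]+75-170)
g=((cv2.cvtColor(p,cv2.COLOR_BGR2HSV)[...,1]>150)&(p[...,2]>90)&(p[...,1]<60));print("red",np.argwhere(g[190:250,130:175]).mean(0)[::-1]+[130,190])
g=None;p0=cv2.imread("pics/top0.png");q=((cv2.cvtColor(p0,cv2.COLOR_BGR2HSV)[...,1]>150)&(p0[...,2]>90)&(p0[...,1]<60));print(np.argwhere(q[190:250,130:175]).mean(0)[::-1]+[130,190])
E
```

```text
11.0 [ 450.34151843 -302.12151943  251.07974036] [-0.32472657 -0.12663404  0.12122561] 49.76099034475522
slab [444.  133.9] [101.1 151.3] 4.37 stand frame centre [[-16.3 132.9]] overhang 37.900000000000006
red [152.48876404 220.19101124]
[152.70175439 220.12280702]
```

View pics/c7.png

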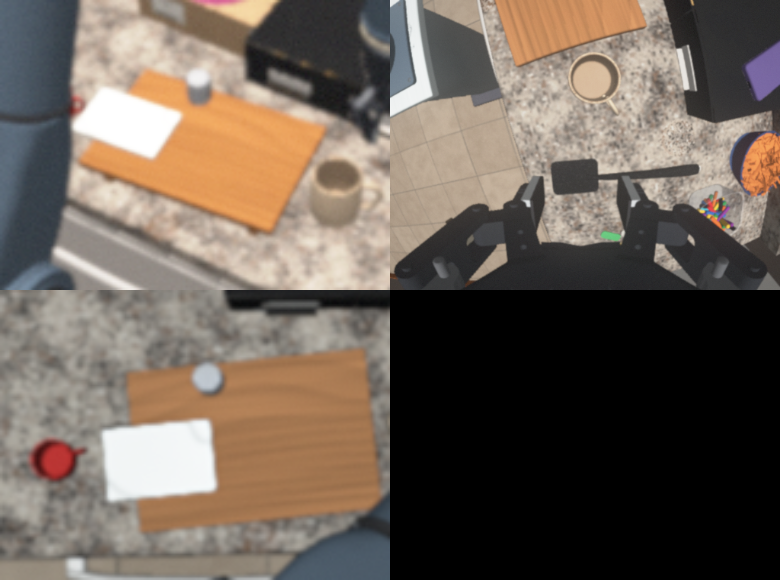

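The slab overhangs the left end by about 38 mm and lies square to within 0.1°. The cup and tin look unmoved and the arm is clear, so I'll hand in.

```bash
python3 -c "
from plant import *
print(hand_in())"
```

```text
the job is handed in; nothing more can be done
None
```

The slab was slid to overhang the stand's left end by about 38 mm, square with the stand, with the cup and pepper tin where they started, and the job is handed in (no verdict was returned).

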